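# Load the vial carrier and draw its clamp bars in with the turnbuckle

### The job

Stand the two loose vials upright in the two empty cells of the vial carrier, one in each cell, next to the vial that is already there. Then wind the turnbuckle sleeve by its spokes until the two clamp bars have drawn in fully and hold all three vials. Do not knock a vial over or move the loupe, the slide box, the box of wipes or the petri dish.

Things in the scene. Friction and masses are not known exactly. Their poses are not given: they have to be found in the camera images.
- crate: vial carrier fixed to the worktop: grey base plate 114 (its x) by 256 mm (its y), 6 mm thick; origin on the worktop, base spans y -136 to +120 mm; x away from the robot, y left at yaw 0, z up. Middle of a row of three cells (along y) at y = -50 mm; turnbuckle, axis along x, at y = +88 mm. Low walls part the cells, tops 9 mm over the cell floor
- cell_left (a point): centre of the floor (6 mm above the worktop) of the cell nearest the turnbuckle; axes as the carrier's. Cells are 38 mm long in y, centres 42 mm apart. In x they are bounded by the rubber pads of the two clamp bars: faces at x = +-(21 mm - bar travel) from here, tops 16 mm above the cell floor
- cell_mid (a point): the same for the middle cell, in which a vial already stands
- cell_right (a point): the same for the cell farthest from the turnbuckle
- sleeve_mid (a point): middle of the turnbuckle sleeve, on its axis, 62 mm above the worktop; does not turn, axes as the carrier's. Barrel 25 to 27 mm in diameter, 48 mm long along x; at its middle four round spokes 90 degrees apart, 8 mm thick with 12 mm ball ends, reach 52 mm from the axis and turn in the carrier's y-z plane, clear of base and yokes
- sleeve (a joint): turn about the carrier's +x, rad. At 0 spokes point up, down and level both ways. Growing values carry upper spokes towards the cells (carrier -y): one that leans b towards +y at 0 leans b - value. Draws both bars in, 2.5 mm each per rad, to a solid stop at 5.13 (fully in). Starts at 0 to 1.5; stays where left; turning takes 0.12 N m (3 to 7 N on a spoke)
- bar_near (a joint): travel of the clamp bar on the -x side towards the middle of the cells, m; moves only with the sleeve; 0 = open, 0.0128 = fully in (face 8 mm from the middle line, just clear of a centred vial). Its upright yoke beside the sleeve is 24 mm wide in y, top 78 mm above the worktop, inner face at x = -(46 mm - travel)
- bar_far (a joint): the same for the clamp bar on the +x side
- vial_a_mid (a point): capped glass sample vial, plain cylinder 15 mm in diameter and 50 mm tall, 10 to 20 g; this point is its centre, 25 mm above its foot, z along its axis. Starts standing loose on the worktop among other things
- vial_b_mid (a point): capped glass sample vial, plain cylinder 15 mm in diameter and 50 mm tall, 10 to 20 g; this point is its centre, 25 mm above its foot, z along its axis. Starts standing loose on the worktop among other things
- vial_c_mid (a point): capped glass sample vial, plain cylinder 15 mm in diameter and 50 mm tall, 10 to 20 g; this point is its centre, 25 mm above its foot, z along its axis. Starts standing in the middle cell, to be left there
- loupe_mid (a point): black eye loupe standing upright, 35 mm in diameter, 40 mm tall; its centre. To be left alone
- slide_box_mid (a point): box for microscope slides, 33 (x) by 84 (y) by 32 mm tall; its centre. To be left alone
- lens_wipes_mid (a point): white box of wipes, 36 (x) by 110 (y) by 62 mm tall; its centre. To be left alone
- petri_dish_mid (a point): petri dish, 58 mm in diameter, 14 mm tall; its centre. To be left alone

How it is judged:
By the outcome, as a careful person would: the job done as asked, in the order asked, and still so for the second after the job is handed in, with the robot touching nothing.
It also fails if it takes over 72 s, if anything falls off the work surface, if the arm or the gripper's body presses on something with over 40 N, if the wrist force passes 120 N, or if a joint passes its speed limit or range.

### The arm

A 7-joint arm with a two-finger parallel gripper is mounted at the origin on a cart in front of the work surface, level with it; the furniture and walls round the work are solid. World frame = base frame: x ahead of the robot, y to its left, z up, the work surface at z = 0. Lengths are in m, angles in rad, forces in N, time in s.
With the tool pointing down it reaches from about 0.4 to 0.875 m from the base axis. Payload 4.4 kg.
Tool frame: the origin (TCP) lies midway between the tips of the shut fingers; the grasp point (between the pads) lies 19 mm behind it (manip.grip_point_offset is the distance from the TCP to the grasp point, in m); z points along the fingers, y is the line along which they close (so a half turn about z gives the same grasp; the last joint's range is limited). The gripper opens to 85 mm and grips with 20 to 120 N. Pads are 22 mm wide; open, the fingers measure 114 mm over their backs; the gripper's body (76 mm by 85 mm) begins 54 mm behind the grasp point. The pads swing forward as they close: fully open they stand 13 mm farther back than shut.
Start: joints at [-1.392, 0.628, 0.038, 1.517, -0.027, 0.996, -0.02], TCP at [0.158, 0.631, 0.231] pointing down, gripper open.
Joint ranges: [-3.06, 3.06], [-0.37, 2.12], [-1.25, 1.32], [0.18, 2.47], [-1.1, 4.24], [0.23, 1.98], [-2.94, 2.94]. Speed limits (rad/s): [2.57, 2.57, 3.14, 3.14, 3.14, 3.14, 3.14].

### API

Orientations are given as a unit quaternion [w, x, y, z].
In Python, from bench import manip, camera gives the robot as it stands.
- The arm moves only by the tool play_rows, never from a script. Its argument "moves" is text: rows parted by semicolons, each of 7 numbers parted by spaces: the shift along the tool's x, y, z in cm, then the turn, a rotation vector about the tool's x, y, z in rad, then the opening, from 0 (shut) to 1 (fully open). A call has 1 to 10 rows; each row shifts and turns the commanded pose from where the row before left it, along the tool's axes as they then stand; what a row does not reach is not made up. A row lasts 1/12 s, in which the tool goes at most 41.7 mm and 7.16 degrees, less where a joint would pass 70% of its speed; a pose out of reach is approached as far as the arm can. A call with a gripper value outside its range is refused whole. The fingers move at their own pace and stop on an object; "grip_force" is the grip in N (left out, the last holds). Time passes only in rows, so rows that do not move let the fingers close. It gives the time, the measured TCP pose, the force, the opening and the grip force at its end, in the units of the state.
- manip.observe(): the state, without advancing time (a new reading comes with each control period).
- camera(name): name is "scene" or "top" or "wrist"; returns a dict with "pixels" (480x640x3 uint8, blue, green, red), "z_map" (480x640 float32, m along the optical axis (not along the pixel's ray), 0 where there is no reading), "fovy" (degrees; the focal length in pixels is half the picture's height over the tangent of half this angle, whatever the lens; pixels are square), "cx", "cy" (the principal point, pixels), "xyz" and "orientation" of the camera in the world; the wrist camera has in their place "tool_from_camera" (4x4, takes a point from camera to tool coordinates, whose origin is the TCP and whose axes are the flange's). Camera axes: x right, y up, looking along -z (the intrinsics and any distortion apply to the point x, -y, -z); pixel columns grow to the right and rows downward; lengths in m; the calibration is good to about 2 mm. The wrist camera is an equidistant fisheye: a pixel r from the principal point sees the ray r / f radians off the axis. A picture is of the moment at which its call begins: read the wrist's pose just before it.
- manip.sign_off(): hands the job in; it is judged then, once.
The state is a dict: "clock": time; "joints": joint angles; "qvel": joint speeds; "joint_torque": joint torques, N m; "position": TCP position; "ee_rot": TCP orientation; "wrist_force": force on the tool from outside, world axes, zero at the start; "torque": the same for the moment, N m; "opening": finger opening in m; "grip_force": force on a finger pad.
Only numpy, scipy, OpenCV 4.12 (cv2) and the standard library are available. Lean on these libraries where they do the work, as an engineer would, in place of code of your own. Each camera call takes 0.05 s, during which the arm holds its last target. There are 200 camera calls.

## Working session

There is one attempt and no reset: what is moved stays moved. The work goes in short steps, Python scripts to look and compute and a tool call to move; the robot and the scene stay as the last step left them, time stands still between calls to the robot, and variables do not carry over. Pictures are saved under pics/ and viewed, at most 10 in all, crops included, and the job is handed in when it is done.

Besides the shell and the picture viewer there is one more tool, called after "Call:" as name(argument=value, ...) on one line, values as JSON. play_rows: Moves the arm, as the interface text tells. Its arguments: {"type":"object","properties":{"moves":{"type":"string"},"grip_force":{"type":"number"}},"required":["moves"]}

```bash
mkdir -p pics; ls
cat > h.py <<'E'
import numpy as np, cv2
from scipy.spatial.transform import Rotation as R
from bench import manip, camera
def rot(q): return R.from_quat([q[1],q[2],q[3],q[0]]).as_matrix()
def shot(n):
    s=manip.observe(); c=camera(n); c['f']=240/np.tan(np.radians(c['fovy'])/2)
    if n=='wrist':
        T=np.eye(4);T[:3,:3]=rot(s['ee_rot']);T[:3,3]=s['position'];M=T@np.array(c['tool_from_camera'])
        c['Rm'],c['o']=M[:3,:3],M[:3,3]
    else: c['Rm'],c['o']=rot(c['orientation']),np.array(c['xyz'])
    c['n']=n; return c
def ray(c,u,v):
    x,y=(u-c['cx']),(v-c['cy'])
    if c['n']=='wrist':
        r=np.hypot(x,y)+1e-9;t=r/c['f'];d=np.array([x/r*np.sin(t),-y/r*np.sin(t),-np.cos(t)])
    else: d=np.array([x/c['f'],-y/c['f'],-1.])
    return c['Rm']@d
def onz(c,u,v,z):
    d=ray(c,u,v); return c['o']+d*(z-c['o'][2])/d[2]
def cloud(c):
    "world xyz per pixel from z_map"
    v,u=np.mgrid[:480,:640].astype(float); x=u-c['cx'];y=v-c['cy'];z=c['z_map']
    if c['n']=='wrist':
        r=np.hypot(x,y)+1e-9;t=r/c['f'];k=np.tan(t)/r;P=np.dstack([x*k*z,-y*k*z,-z])
    else: P=np.dstack([x/c['f']*z,-y/c['f']*z,-z])
    W=P@c['Rm'].T+c['o']; W[z==0]=np.nan; return W
E
python3 - <<'E'
from h import *
for n in('scene','top'):
    c=shot(n); cv2.imwrite(f'pics/{n}0.png',c['pixels']); np.save(n+'0.npy',c,allow_pickle=True)
    print(n,c['o'],c['Rm'].round(2).tolist(),c['fovy'],c['cx'],c['cy'],[k for k in c])
print(manip.observe())
E
```

```text
pics
scene [-0.04124203 -0.67757907  0.83371611] [[0.78, 0.39, -0.48], [-0.62, 0.5, -0.6], [0.0, 0.77, 0.64]] 52.8104875057539 321.5142046279973 243.3013507783718 ['pixels', 'z_map', 'fovy', 'cx', 'cy', 'xyz', 'orientation', 'f', 'Rm', 'o', 'n']
top [ 0.40514469 -0.00518267  1.39955801] [[0.01, 1.0, -0.09], [-1.0, 0.01, -0.01], [-0.01, 0.09, 1.0]] 43.74987411597875 326.133982043959 246.06259939556637 ['pixels', 'z_map', 'fovy', 'cx', 'cy', 'xyz', 'orientation', 'f', 'Rm', 'o', 'n']
{'clock': 0.1, 'joints': array([-1.39177819,  0.6292441 ,  0.03844366,  1.518242  , -0.02700312,
        0.99633107, -0.02003294]), 'qvel': array([ 0.00148475, -0.00118518, -0.00305809, -0.00363374,  0.00143432,
       -0.00064126, -0.00174867]), 'joint_torque': array([ 4.29152526e-03, -5.64523387e+01,  1.23039946e+00, -1.93972725e+01,
        1.11842100e-02,  5.39739951e-03,  2.16930874e-05]), 'position': array([0.15738052, 0.6300866 , 0.23049554]), 'ee_rot': array([-9.76732368e-05,  1.22120014e-01,  9.92514974e-01, -8.47741765e-04]), 'wrist_force': array([-1.085451  , -0.2192147 ,  0.37512831]), 'torque': array([ 0.01169059, -0.01003958,  0.01576528]), 'grip_force': 0.0, 'opening': 0.08540589539937697}
```

View pics/scene0.png

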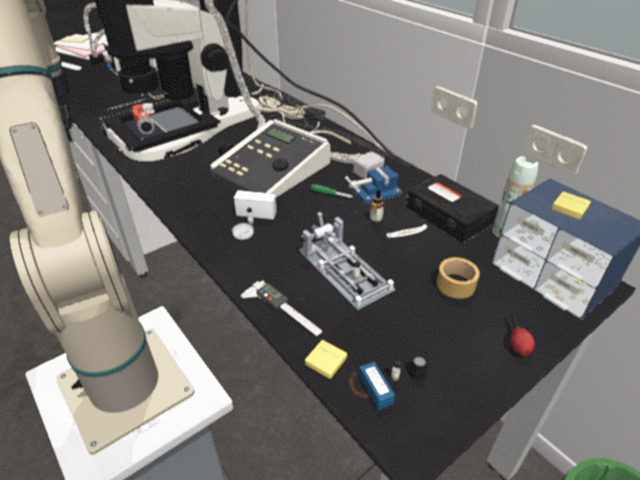

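View pics/top0.png

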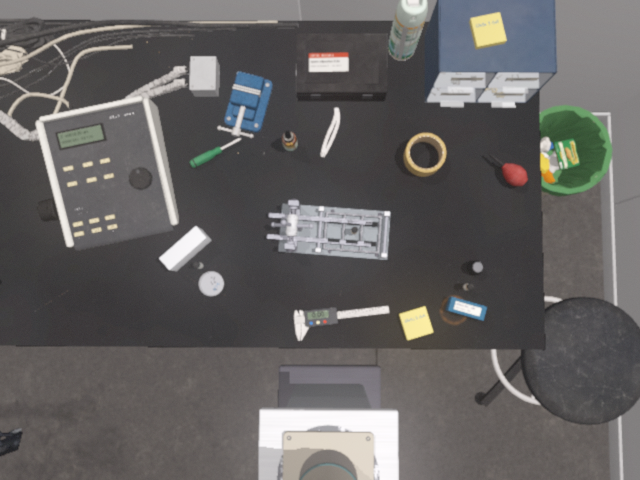

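The scene picture shows the carrier mid-table, with one vial by the loupe and slide box and the other by the wipes and dish. In the top view, vial 1 is at (467,287) between loupe (477,268) and slide box (467,308). Vial 2 is at (199,266) between wipes (185,249) and dish (211,284). The carrier spans (278–391, 203–260), with the sleeve at the left (291,222).

Run:
```python
from h import *
c=np.load('top0.npy',allow_pickle=True).item()
for nm,u,v,z in[('v1',467,287,.05),('v2',199,266,.05),('loupe',477,268,.04),('slide',467,308,.032),('wipes',185,249,.062),('dish',211,284,.014),('c_tr',391,209,.006),('c_br',387,259,.006),('c_bl',278,255,.006),('vc',354,231,.056)]:
    print(nm,onz(c,u,v,z).round(3))
p=c['pixels']
cv2.imwrite('pics/crop.png',np.hstack([cv2.resize(p[190:275,265:405],None,fx=4,fy=4,interpolation=2),cv2.resize(p[230:315,165:230],(240,340),interpolation=2)]))
W=cloud(c); H=W[195:265,265:400,2]; 
m=((H>.003)&(H<.012)).astype(np.uint8)
q=W[195:265,265:400][m>0][:,:2]; r=cv2.minAreaRect(q.astype(np.float32)*1000); print(r)
```

```text
v1 [ 0.432 -0.309  0.05 ]
v2 [0.475 0.296 0.05 ]
loupe [ 0.476 -0.335  0.04 ]
slide [ 0.385 -0.313  0.032]
wipes [0.513 0.325 0.062]
dish [0.436 0.275 0.014]
c_tr [ 0.615 -0.143  0.006]
c_br [ 0.497 -0.134  0.006]
c_bl [0.505 0.121 0.006]
vc [ 0.557 -0.055  0.056]
((566.111328125, -4.9123382568359375), (163.50978088378906, 315.94622802734375), 0.32027074694633484)
```

View pics/crop.png

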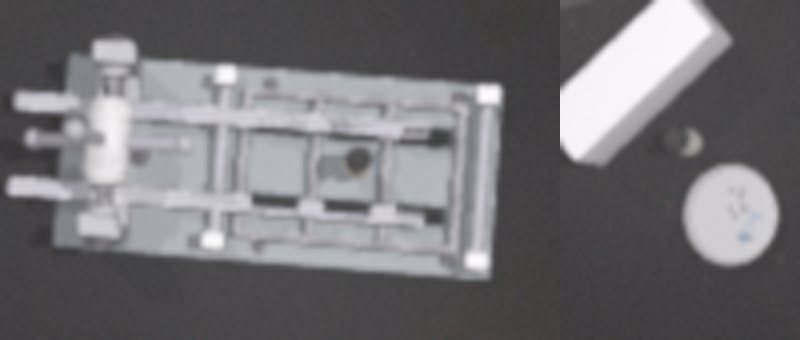

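```bash
cat >> h.py <<'E'
def plan(x,y,z,ang):
    "ang: world angle (deg) of tool y, mod 180; turn first, then shift"
    s=manip.observe(); M=rot(s['ee_rot']); a=np.degrees(np.arctan2(M[1,1],M[0,1]))
    d=(ang-a+90)%180-90; d2=d-180*np.sign(d)
    for dd in(d,d2):
        Mn=R.from_euler('z',dd,degrees=True).as_matrix()@M
        print('tool-z turn %.3f rad'%(-np.radians(dd)),'then shift cm',((np.array([x,y,z])-s['position'])@Mn*100).round(2))
    print('pos',s['position'].round(4),'tilt',M[:,2].round(3),'yang',round(a,1),'j7',s['joints'][6].round(2),'open',round(s['opening'],4),'F',s['wrist_force'].round(1),'t',s['clock'])
E
python3 - <<'E'
from h import *
c=np.load('top0.npy',allow_pickle=True).item()
P=[onz(c,u,v,.006)[:2] for u,v in[(278.7,251.2),(387.5,259.5),(282.5,203.7),(390,211.2)]]
print(np.round(P,3))
for a,b in((0,1),(2,3)):
    d=P[a]-P[b]; print('yaw',-np.arctan2(d[0],d[1]))
cc=np.mean(P,0); yaw=-.06
print('origin',cc+rot([np.cos(yaw/2),0,0,np.sin(yaw/2)])[:2,:2]@[0,.008])
m=cv2.inRange(c['pixels'],(190,)*3,(255,)*3); m[:, :155]=0; m[:, 212:]=0; m[:224]=0;m[272:]=0
q=np.argwhere(m)[:,::-1]; W=np.array([onz(c,u,v,.062)[:2] for u,v in q])*1000
print(cv2.minAreaRect(W.astype(np.float32)),len(q))
m=cv2.inRange(c['pixels'],(90,40,0),(255,140,60)); m[:, :440]=0; m[:, 495:]=0; m[:290]=0;m[325:]=0
q=np.argwhere(m)[:,::-1]; W=np.array([onz(c,u,v,.032)[:2] for u,v in q])*1000
print(cv2.minAreaRect(W.astype(np.float32)),len(q))
plan(.455,.275,.21,128.5)
E
```

```text
[[ 0.514  0.119]
 [ 0.496 -0.135]
 [ 0.626  0.112]
 [ 0.61  -0.141]]
yaw -0.0695495264031438
yaw -0.06427951197951158
origin [ 0.56177402 -0.00317217]
((527.651611328125, 342.7674560546875), (74.39616394042969, 110.51994323730469), 45.799949645996094) 818
((374.5845031738281, -297.2572937011719), (77.093994140625, 24.04242515563965), 52.214046478271484) 10
tool-z turn -0.917 rad then shift cm [ -1.19 -46.31   2.13]
tool-z turn 2.225 rad then shift cm [ 1.19 46.32  1.97]
pos [0.1574 0.6301 0.2305] tilt [-0.    -0.002 -1.   ] yang 76.0 j7 -0.02 open 0.0854 F [-1.1 -0.2  0.4] t 0.1
```

Call:
play_rows(moves="0 0 0 0 0 -0.11 0.6;0 0 0 0 0 -0.11 0.6;0 0 0 0 0 -0.11 0.6;0 0 0 0 0 -0.11 0.6;0 0 0 0 0 -0.11 0.6;0 0 0 0 0 -0.11 0.6;0 0 0 0 0 -0.11 0.6;0 0 0 0 0 -0.11 0.6;0 0 0 0 0 -0.11 0.6;0 -3.8 0 0 0 0 0.6")

```text
clock: 0.93
position: [0.1756, 0.6075, 0.2308]
ee_rot: [-0.002, -0.371, 0.929, 0.004]
wrist_force: [-0.3, 1.9, 0.1]
opening: 0.0509
grip_force: 0.0
```

Call:
play_rows(moves="0 -3.8 0 0 0 0 0.6;0 -3.8 0 0 0 0 0.6;0 -3.8 0 0 0 0 0.6;0 -3.8 0 0 0 0 0.6;0 -3.8 0 0 0 0 0.6;0 -3.8 0 0 0 0 0.6;0 -3.8 1 0 0 0 0.6;0 -3.8 1 0 0 0 0.6;0 -3.8 0 0 0 0 0.6;0 -3.8 0 0 0 0 0.6")

```text
clock: 1.77
position: [0.4414, 0.3213, 0.2104]
ee_rot: [-0.001, -0.364, 0.931, -0.0]
wrist_force: [0.3, 0.2, 0.0]
opening: 0.0512
grip_force: 0.0
```

Run:
```python
from h import *
plan(.475,.296,.21,132)
c=shot('wrist'); cv2.imwrite('pics/w1.png',c['pixels']); np.save('w1.npy',c,allow_pickle=True)
print(c['fovy'],c['o'],c['tool_from_camera'])
```

```text
tool-z turn 0.012 rad then shift cm [-0.8  -4.13  0.04]
tool-z turn -3.129 rad then shift cm [0.8  4.13 0.05]
pos [0.4414 0.3213 0.2104] tilt [-0.002 -0.001 -1.   ] yang 132.7 j7 1.48 open 0.0512 F [0.3 0.2 0. ] t 1.7667
65.70646984690485 [0.39199606 0.27672264 0.35252354] [[ 1.05117142e-03  9.63853816e-01  2.66429572e-01  6.68690195e-02]
 [ 9.99999381e-01 -9.15705877e-04 -6.32678150e-04  7.40960931e-04]
 [-3.65838124e-04  2.66430072e-01 -9.63854181e-01 -1.41949197e-01]
 [ 0.00000000e+00  0.00000000e+00  0.00000000e+00  1.00000000e+00]]
```

View pics/w1.png

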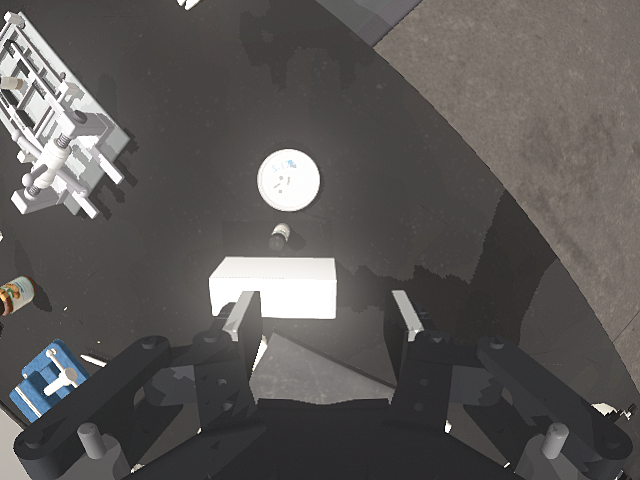

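The wrist view shows vial 2 with its dark cap at about (277,242) and foot near (284,226). The wipes (210–336, 257–318) are parallel to the closing line, and the dish is at (289,180).

```bash
cat >> h.py <<'E'
def vial(c,u,v,r=30,lo=.044,hi=.058,zt=.05):
    "cluster of depth points at the vial's top height near pixel; xy of its top"
    W=cloud(c)[max(0,v-r):v+r,max(0,u-r):u+r]; ok=(W[...,2]>lo)&(W[...,2]<hi)
    n,l,st,ce=cv2.connectedComponentsWithStats(ok.astype(np.uint8))
    for i in range(1,n):
        if st[i,4]>12:
            q=W[l==i]; print('blob px',(ce[i]+[max(0,u-r),max(0,v-r)]).round(1),'n',st[i,4],'xyz',np.median(q,0).round(4),'mid',((q.min(0)+q.max(0))/2).round(4),'span',np.ptp(q,axis=0).round(4))
E
python3 - <<'E'
from h import *
c=np.load('w1.npy',allow_pickle=True).item()
vial(c,278,238,20)
print(onz(c,277,242,.05),onz(c,284,227,.0))
E
```

```text
blob px [276.7 241.9] n 236 xyz [0.4784 0.3035 0.0491] mid [0.4787 0.3038 0.0477] span [0.0144 0.015  0.0071]
[0.47785526 0.30368013 0.05      ] [0.47592747 0.30325053 0.        ]
```

```bash
python3 -c "
from h import *
plan(.478,.3036,.019,132.7)"
```

```text
tool-z turn -0.011 rad then shift cm [-1.56 -2.53 19.16]
tool-z turn 3.130 rad then shift cm [ 1.47  2.82 19.13]
pos [0.4487 0.313  0.2105] tilt [ 0.003 -0.007 -1.   ] yang 132.0 j7 1.49 open 0.0512 F [ 4.9 -5.2 -0.5] t 1.8167
```

Call:
play_rows(moves="0 0 0 0 0 0 0.6;0 0 0 0 0 0 0.6;0 0 2 0 0 0 0.6;0 0 2 0 0 0 0.6;0 0 2 0 0 0 0.6;0 0 2 0 0 0 0.6;0 0 2 0 0 0 0.6;0 0 0 0 0 0 0.6;0 0 0 0 0 0 0.6")

```text
clock: 2.57
position: [0.4391, 0.3246, 0.1107]
ee_rot: [-0.001, -0.365, 0.931, 0.0]
wrist_force: [0.2, 0.1, 0.2]
opening: 0.0513
grip_force: 0.0
```

```bash
python3 -c "
from h import *
plan(.478,.3036,.019,132.7)"
```

```text
tool-z turn 0.003 rad then shift cm [-1.45 -4.19  9.17]
tool-z turn -3.139 rad then shift cm [1.41 4.17 9.18]
pos [0.4391 0.3246 0.1107] tilt [-0.002 -0.001 -1.   ] yang 132.9 j7 1.43 open 0.0513 F [0.2 0.1 0.2] t 2.5667
```

Call:
play_rows(moves="-0.7 -2 0 0 0 0 0.6;-0.7 -2 0 0 0 0 0.6;0 0 0 0 0 0 0.6;0 0 0 0 0 0 0.6;0 0 0 0 0 0 0.6;0 0 0 0 0 0 0.6")

```text
clock: 3.07
position: [0.4774, 0.3048, 0.1121]
ee_rot: [0.0, -0.365, 0.931, 0.001]
wrist_force: [0.2, -0.3, 0.6]
opening: 0.0517
grip_force: 0.0
```

```bash
python3 -c "
from h import *
c=shot('wrist')
plan(.478,.3036,.019,132.7)
vial(c,320,240,120)"
```

```text
tool-z turn 0.002 rad then shift cm [ 0.03 -0.12  9.29]
tool-z turn -3.140 rad then shift cm [-0.02  0.11  9.29]
pos [0.4774 0.3047 0.1119] tilt [-0.     0.001 -1.   ] yang 132.8 j7 1.5 open 0.0517 F [-0.   0.1 -1.1] t 3.1167
blob px [317.2 260. ] n 511 xyz [0.4786 0.3029 0.0491] mid [0.479  0.3036 0.0476] span [0.0148 0.0152 0.007 ]
blob px [225.7 302. ] n 22 xyz [0.5384 0.2799 0.0473] mid [0.5378 0.2808 0.0486] span [0.0039 0.0036 0.0092]
blob px [322.8 306.7] n 1233 xyz [0.4978 0.325  0.0511] mid [0.4977 0.3249 0.051 ] span [0.0514 0.0565 0.014 ]
```

Call:
play_rows(moves="0 -0.15 1.5 0 0 0 0.6;0 0 1.5 0 0 0 0.6;0 0 1.5 0 0 0 0.6;0 0 1.5 0 0 0 0.6;0 0 1.5 0 0 0 0.6;0 0 1.0 0 0 0 0.6;0 0 0.8 0 0 0 0.6;0 0 0 0 0 0 0.6;0 0 0 0 0 0 0.3;0 0 0 0 0 0 0.1", grip_force=25)

```text
clock: 3.95
position: [0.4797, 0.3029, 0.0189]
ee_rot: [0.001, -0.364, 0.931, 0.0]
wrist_force: [-0.6, 1.0, 0.4]
opening: 0.0279
grip_force: 0.0
```

Call:
play_rows(moves="0 0 0 0 0 0 0.08;0 0 0 0 0 0 0.08;0 0 0 0 0 0 0.08;0 0 0 0 0 0 0.08")

```text
clock: 4.28
position: [0.4799, 0.3028, 0.0191]
ee_rot: [0.001, -0.364, 0.931, 0.0]
wrist_force: [-0.2, -0.1, 6.8]
opening: 0.0139
grip_force: 24.6
```

Call:
play_rows(moves="0 0 -1 0 0 0 0.08;0 0 -2 0 0 0 0.08;0 0 -3 0 0 0 0.08;0 0 -3 0 0 0 0.08;0 0 -3 0 0 0.1 0.08;0 0 -3 0 0 0.1 0.08;0 0 0 0 0 0.11 0.08;0 0 0 0 0 0.11 0.08;0 0 0 0 0 0.11 0.08;0 0 0 0 0 0.11 0.08")

```text
clock: 5.12
position: [0.4792, 0.3022, 0.1691]
ee_rot: [0.0, -0.05, 0.999, 0.0]
wrist_force: [0.4, -0.0, -1.2]
opening: 0.0139
grip_force: 24.4
```

Call:
play_rows(moves="0 0 0 0 0 0.115 0.08;0 0 0 0 0 0.115 0.08;0 0 0 0 0 0.115 0.08;0 0 0 0 0 0.115 0.08;0 0 0 0 0 0.115 0.08;0 0 0 0 0 0.115 0.08;0 0 0 0 0 0.115 0.08;0 0 0 0 0 0.115 0.08;0 0 0 0 0 0.115 0.08;0 0 0 0 0 0.115 0.08")

```text
clock: 5.95
position: [0.479, 0.3024, 0.1688]
ee_rot: [-0.0, 0.501, 0.865, 0.0]
wrist_force: [0.5, -0.6, -0.2]
opening: 0.0142
grip_force: 24.4
```

Call:
play_rows(moves="0 0 0 0 0 0.115 0.08;0 0 0 0 0 0.115 0.08;0 0 0 0 0 0.115 0.08;0 0 0 0 0 0.115 0.08;0 0 0 0 0 0.115 0.08;0 0 0 0 0 0 0.08;0 0 0 0 0 0 0.08;0 0 0 0 0 0 0.08")

```text
clock: 6.62
position: [0.4792, 0.3025, 0.1685]
ee_rot: [-0.0, 0.723, 0.691, -0.0]
wrist_force: [-0.6, 0.9, 0.5]
opening: 0.0145
grip_force: 24.4
```

```bash
python3 -c "
from h import *
plan(.561,-.01,.17,-3.8)"
```

```text
tool-z turn 0.020 rad then shift cm [-30.64  10.24  -0.17]
tool-z turn -3.121 rad then shift cm [ 30.64 -10.24  -0.14]
pos [0.4792 0.3025 0.1685] tilt [-0.  0. -1.] yang -2.6 j7 -0.29 open 0.0145 F [-0.6  0.9  0.5] t 6.6167
```

Call:
play_rows(moves="-1.5 0.5 0 0 0 0.02 0.08;-3 1 0 0 0 0 0.08;-3.6 1.2 0 0 0 0 0.08;-3.6 1.2 0 0 0 0 0.08;-3.6 1.2 0 0 0 0 0.08;-3.6 1.2 0 0 0 0 0.08;-3.6 1.2 0 0 0 0 0.08;-3.6 1.2 0 0 0 0 0.08;-3 1.0 0 0 0 0 0.08;-1.5 0.5 0 0 0 0 0.08")

```text
clock: 7.45
position: [0.5607, -0.0172, 0.1689]
ee_rot: [0.002, 0.733, 0.68, -0.001]
wrist_force: [0.6, -0.0, 0.4]
opening: 0.0143
grip_force: 24.4
```

Call:
play_rows(moves="0 0 0 0 0 0 0.08;0 0 0 0 0 0 0.08;0 0 0 0 0 0 0.08;0 0 0 0 0 0 0.08")

```text
clock: 7.78
position: [0.5599, -0.0083, 0.1682]
ee_rot: [-0.001, 0.73, 0.683, 0.0]
wrist_force: [-0.2, -0.0, -0.7]
opening: 0.0142
grip_force: 24.4
```

Run:
```python
from h import *
c=shot('wrist')
plan(.561,-.01,.17,-3.8)
cv2.imwrite('pics/w2.png',c['pixels']); np.save('w2.npy',c,allow_pickle=True)
W=cloud(c)
for a,b in((.044,.066),(.010,.0195)): pass
```

```text
tool-z turn -0.000 rad then shift cm [-0.17  0.11 -0.18]
tool-z turn 3.141 rad then shift cm [ 0.17 -0.12 -0.18]
pos [ 0.56   -0.0082  0.1682] tilt [-0.001  0.001 -1.   ] yang -3.8 j7 0.24 open 0.0143 F [ 0.5  1.6 -0.1] t 7.8333
```

View pics/w2.png

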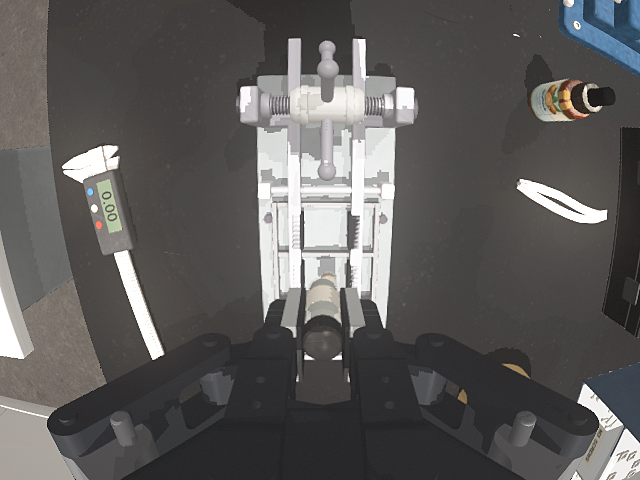

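The wrist view shows the held vial straight at (322,335) over cell_left. The carrier's plate edges are at columns 257 and 396, the yokes at (255,104) and (404,106), and the sleeve spoke balls at (326,47) and (327,172).

Run:
```python
from h import *
c=np.load('w2.npy',allow_pickle=True).item(); W=cloud(c)
def cl(name,u0,u1,v0,v1,lo,hi):
    S=W[v0:v1,u0:u1]; k=(S[...,2]>lo)&(S[...,2]<hi); q=S[k]
    if len(q): print(name,len(q),'med',np.median(q,0).round(4),'mid',((np.percentile(q,2,0)+np.percentile(q,98,0))/2).round(4),'span',(np.percentile(q,98,0)-np.percentile(q,2,0)).round(4))
cl('yokeN',230,275,75,135,.073,.083)
cl('yokeF',385,425,75,135,.073,.083)
cl('plate row145',235,415,140,160,.002,.010)
cl('ball+y',315,338,36,58,.0,.15)
cl('ball-y',315,338,160,182,.0,.15)
cl('tall',300,350,20,200,.085,.15)
cl('wall',302,348,240,258,.010,.019)
cl('wall near bar',285,306,215,245,.017,.03)
cl('far bar',345,362,215,245,.017,.03)
for v in(150,170): 
    r=W[v,:,2]; print([ (u,round(float(r[u]),3)) for u in range(250,402,6)])
print(onz(c,257,150,.006),onz(c,396,150,.006), onz(c,325,250,.015))
```

```text
yokeN 696 med [0.5201 0.0887 0.0772] mid [0.5199 0.0889 0.0765] span [0.0118 0.0227 0.0046]
yokeF 695 med [0.6166 0.0823 0.0771] mid [0.617  0.0825 0.0766] span [0.0118 0.0231 0.0038]
plate row145 1981 med [0.5615 0.0555 0.0053] mid [0.5664 0.0557 0.0052] span [0.1096 0.0199 0.0031]
ball+y 287 med [0.5711 0.1289 0.0501] mid [0.5724 0.1362 0.0264] span [0.0166 0.0305 0.0528]
ball-y 503 med [0.5652 0.0422 0.0789] mid [0.5654 0.0393 0.0439] span [0.018  0.0202 0.0792]
tall 553 med [0.5694 0.0983 0.1074] mid [0.5695 0.0985 0.0987] span [0.0102 0.015  0.0248]
wall 281 med [ 0.5602 -0.03    0.0141] mid [ 0.5602 -0.0289  0.013 ] span [0.0374 0.0081 0.0051]
wall near bar 473 med [ 0.5381 -0.0063  0.0213] mid [ 0.5379 -0.0064  0.0208] span [0.0125 0.0235 0.0036]
far bar 418 med [ 0.5851 -0.0093  0.0212] mid [ 0.5851 -0.0094  0.021 ] span [0.0108 0.0235 0.0033]
[(250, -0.0), (256, -0.001), (262, 0.004), (268, 0.005), (274, 0.006), (280, 0.007), (286, 0.005), (292, 0.022), (298, 0.021), (304, 0.004), (310, 0.004), (316, 0.006), (322, 0.076), (328, 0.078), (334, 0.005), (340, 0.006), (346, 0.006), (352, 0.02), (358, 0.02), (364, 0.021), (370, 0.004), (376, 0.005), (382, 0.006), (388, 0.005), (394, 0.004), (400, -0.001)]
[(250, 0.001), (256, -0.0), (262, 0.006), (268, 0.004), (274, 0.005), (280, 0.006), (286, 0.006), (292, 0.022), (298, 0.021), (304, 0.004), (310, 0.006), (316, 0.004), (322, 0.082), (328, 0.084), (334, 0.079), (340, 0.006), (346, 0.004), (352, 0.02), (358, 0.021), (364, 0.02), (370, 0.005), (376, 0.004), (382, 0.005), (388, 0.006), (394, 0.0), (400, -0.001)]
[0.51023913 0.05922742 0.006     ] [0.62387228 0.05196017 0.006     ] [ 0.56038245 -0.02667735  0.015     ]
```

```bash
python3 -c "
from h import *
plan(.5622,-.0101,.0255,-3.8)"
```

```text
tool-z turn -0.000 rad then shift cm [-0.18  0.25 14.27]
tool-z turn 3.141 rad then shift cm [ 0.16 -0.23 14.27]
pos [ 0.56   -0.0082  0.1682] tilt [-0.001  0.001 -1.   ] yang -3.8 j7 0.24 open 0.0143 F [ 0.5  1.6 -0.1] t 7.8333
```

Call:
play_rows(moves="-0.15 0.25 1 0 0 0 0.08;0 0 2 0 0 0 0.08;0 0 2 0 0 0 0.08;0 0 2 0 0 0 0.08;0 0 2 0 0 0 0.08;0 0 1.5 0 0 0 0.08;0 0 1 0 0 0 0.08;0 0 0.7 0 0 0 0.08;0 0 0 0 0 0 0.08;0 0 0 0 0 0 0.08")

```text
clock: 8.67
position: [0.5629, -0.0114, 0.0463]
ee_rot: [0.0, 0.731, 0.682, -0.0]
wrist_force: [0.1, 0.2, 0.1]
opening: 0.0144
grip_force: 24.4
```

```bash
python3 -c "
from h import *
plan(.5622,-.0101,.0255,-3.8)"
```

```text
tool-z turn -0.002 rad then shift cm [ 0.13 -0.08  2.08]
tool-z turn 3.139 rad then shift cm [-0.13  0.08  2.08]
pos [ 0.5629 -0.0114  0.0463] tilt [ 0. -0. -1.] yang -3.9 j7 0.33 open 0.0144 F [0.1 0.2 0.1] t 8.6667
```

Call:
play_rows(moves="0.1 -0.07 0.8 0 0 0 0.08;0 0 0.6 0 0 0 0.08;0 0 0.4 0 0 0 0.08;0 0 0.25 0 0 0 0.08;0 0 0 0 0 0 0.08;0 0 0 0 0 0 0.08")

```text
clock: 9.17
position: [0.5621, -0.0105, 0.0258]
ee_rot: [-0.0, 0.731, 0.682, -0.0]
wrist_force: [0.1, 0.3, -0.3]
opening: 0.0141
grip_force: 24.5
```

```bash
python3 -c "
from h import *
plan(.5622,-.0101,.0255,-3.8)"
```

```text
tool-z turn -0.003 rad then shift cm [0.04 0.01 0.03]
tool-z turn 3.139 rad then shift cm [-0.04 -0.01  0.03]
pos [ 0.5621 -0.0105  0.0258] tilt [-0. -0. -1.] yang -4.0 j7 0.34 open 0.0141 F [ 0.1  0.3 -0.3] t 9.1667
```

Call:
play_rows(moves="0 0 0.08 0 0 0 0.08;0 0 0 0 0 0 0.12;0 0 0 0 0 0 0.2;0 0 0 0 0 0 0.3;0 0 0 0 0 0 0.38;0 0 0 0 0 0 0.38;0 0 -1 0 0 0 0.38;0 0 -2 0 0 0 0.38;0 0 -3 0 0 0 0.38;0 0 -3 0 0 0 0.38")

```text
clock: 10.0
position: [0.5613, -0.0105, 0.1161]
ee_rot: [-0.001, 0.731, 0.682, -0.001]
wrist_force: [0.7, 0.4, -1.3]
opening: 0.0324
grip_force: 0.0
```

Call:
play_rows(moves="0 0 -3 0 0 0 0.4;0 0 -1.5 0 0 0 0.4;0 0 0 0 0 0 0.4;0 0 0 0 0 0 0.4;0 0 0 0 0 0 0.4")

```text
clock: 10.42
position: [0.5614, -0.0101, 0.1596]
ee_rot: [-0.001, 0.731, 0.682, -0.0]
wrist_force: [0.7, 0.8, -0.1]
opening: 0.0343
grip_force: 0.0
```

```bash
python3 -c "
from h import *
c=shot('wrist'); vial(c,322,300,110,.050,.062)
c=shot('top'); vial(c,354,232,30,.050,.064)
plan(.435,-.28,.16,90)"
```

```text
blob px [323.9 241.6] n 365 xyz [ 0.5621 -0.0084  0.0551] mid [ 0.5621 -0.0089  0.0537] span [0.0141 0.0143 0.0073]
blob px [326.4 302.6] n 327 xyz [ 0.5609 -0.0543  0.055 ] mid [ 0.5609 -0.0547  0.0534] span [0.0155 0.0145 0.0065]
blob px [355.2 229.9] n 25 xyz [ 0.5587 -0.057   0.0569] mid [ 0.56   -0.057   0.0565] span [0.0116 0.0093 0.0116]
tool-z turn 1.502 rad then shift cm [-12.61  26.97  -0.18]
tool-z turn -1.640 rad then shift cm [ 12.61 -26.97  -0.05]
pos [ 0.5611 -0.0103  0.1589] tilt [-0.002  0.    -1.   ] yang -4.0 j7 0.25 open 0.0343 F [-0.5 -0.2  1. ] t 10.5167
```

Call:
play_rows(moves="0 0 0 0 0 0.115 0.5;0 0 0 0 0 0.115 0.5;0 0 0 0 0 0.115 0.5;0 0 0 0 0 0.115 0.5;0 0 0 0 0 0.115 0.5;0 0 0 0 0 0.115 0.5;0 0 0 0 0 0.115 0.5;0 0 0 0 0 0.115 0.5;0 0 0 0 0 0.115 0.5;0 0 0 0 0 0.115 0.5")

```text
clock: 11.35
position: [0.5614, -0.0105, 0.1588]
ee_rot: [-0.0, 0.985, 0.172, -0.001]
wrist_force: [0.3, -0.1, -0.6]
opening: 0.0428
grip_force: 0.0
```

Call:
play_rows(moves="0 0 0 0 0 0.115 0.5;0 0 0 0 0 0.115 0.5;0 0 0 0 0 0.115 0.5;-1.6 3.7 0 0 0 0 0.5;-1.6 3.7 0 0 0 0 0.5;-1.6 3.7 0 0 0 0 0.5;-1.6 3.7 0 0 0 0 0.5;-1.6 3.7 0 0 0 0 0.5;-1.6 3.7 0 0 0 0 0.5;-1.6 3.7 0 0 0 0 0.5")

```text
clock: 12.18
position: [0.4503, -0.2714, 0.159]
ee_rot: [-0.0, 1.0, 0.003, -0.001]
wrist_force: [0.4, 0.3, 0.2]
opening: 0.0427
grip_force: 0.0
```

Call:
play_rows(moves="-1.4 3.2 0 0 0 0 0.5;0 0 1.5 0 0 0 0.5;0 0 1.5 0 0 0 0.5;0 0 0 0 0 0 0.5;0 0 0 0 0 0 0.5;0 0 0 0 0 0 0.5;0 0 0 0 0 0 0.5")

```text
clock: 12.77
position: [0.4385, -0.3021, 0.1304]
ee_rot: [0.0, 1.0, 0.004, 0.0]
wrist_force: [0.3, -0.7, -0.2]
opening: 0.0427
grip_force: 0.0
```

```bash
python3 -c "
from h import *
c=shot('wrist'); cv2.imwrite('pics/w3.png',c['pixels']); np.save('w3.npy',c,allow_pickle=True); vial(c,320,240,140,.043,.058)
plan(.432,-.309,.019,-90)"
```

```text
blob px [346.7 258.1] n 443 xyz [ 0.4349 -0.3165  0.0491] mid [ 0.4343 -0.3165  0.047 ] span [0.014  0.0148 0.008 ]
tool-z turn 0.008 rad then shift cm [-0.66  0.68 11.15]
tool-z turn -3.134 rad then shift cm [ 0.65 -0.69 11.15]
pos [ 0.4386 -0.3021  0.1305] tilt [ 0.001 -0.001 -1.   ] yang -89.6 j7 -0.3 open 0.0425 F [-0.5 -0.2 -0.7] t 12.8167
```

View pics/w3.png

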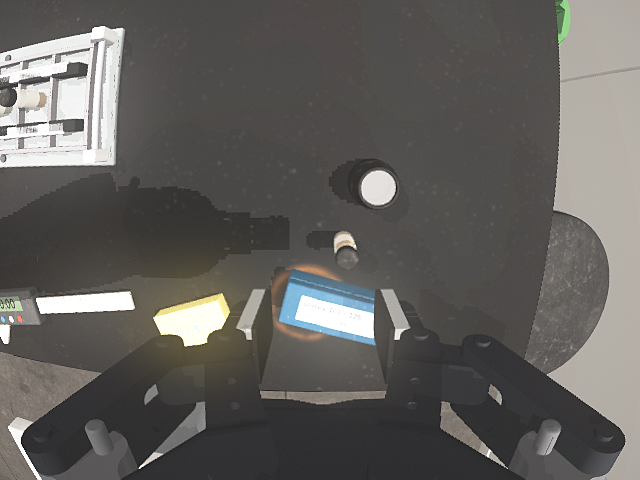

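The view shows the vial cap at (346,258), the loupe top at (377,187), and the slide box's near edge running from (297,270) to (375,290).

```bash
python3 -c "
from h import *
c=np.load('w3.npy',allow_pickle=True).item()
print(onz(c,377,187,.04),onz(c,297,270,.032),onz(c,375,290,.032))
plan(.4346,-.3165,.06,-97)"
```

```text
[ 0.47913256 -0.3352302   0.04      ] [ 0.42060541 -0.28381694  0.032     ] [ 0.40602741 -0.33837914  0.032     ]
tool-z turn 0.130 rad then shift cm [-0.22  1.47  7.05]
tool-z turn -3.012 rad then shift cm [ 0.22 -1.48  7.05]
pos [ 0.4386 -0.3021  0.1305] tilt [ 0.001 -0.001 -1.   ] yang -89.6 j7 -0.3 open 0.0425 F [-0.5 -0.2 -0.7] t 12.8167
```

Call:
play_rows(moves="0 0 0 0 0 0.09 0.5;0 0 0 0 0 0.09 0.5;0 0 0 0 0 0.09 0.5;0 1.5 0 0 0 0 0.5;0 0 2 0 0 0 0.5;0 0 2 0 0 0 0.5;0 0 2 0 0 0 0.5;0 0 0 0 0 0 0.5;0 0 0 0 0 0 0.5;0 0 0 0 0 0 0.5")

```text
clock: 13.65
position: [0.4347, -0.3173, 0.0711]
ee_rot: [0.001, 0.991, -0.131, 0.001]
wrist_force: [0.3, -0.5, -0.2]
opening: 0.0428
grip_force: 0.0
```

```bash
python3 -c "
from h import *
plan(.4346,-.3165,.019,-105)"
```

```text
tool-z turn -0.001 rad then shift cm [-0.04 -0.08  5.21]
tool-z turn 3.140 rad then shift cm [0.02 0.07 5.21]
pos [ 0.4347 -0.3173  0.0711] tilt [ 0.001 -0.001 -1.   ] yang -105.1 j7 -0.4 open 0.0428 F [ 0.3 -0.5 -0.2] t 13.65
```

Call:
play_rows(moves="0 -0.07 1.5 0 0 0 0.5;0 0 1.5 0 0 0 0.5;0 0 1.2 0 0 0 0.5;0 0 1.0 0 0 0 0.5;0 0 0 0 0 0 0.5;0 0 0 0 0 0 0.3;0 0 0 0 0 0 0.15;0 0 0 0 0 0 0.08;0 0 0 0 0 0 0.08;0 0 0 0 0 0 0.08")

```text
clock: 14.48
position: [0.4347, -0.3164, 0.0186]
ee_rot: [0.0, 0.991, -0.131, 0.0]
wrist_force: [-0.7, -1.1, 2.9]
opening: 0.0144
grip_force: 25.1
```

Call:
play_rows(moves="0 0 0 0 0 0 0.08;0 0 0 0 0 0 0.08;0 0 -1 0 0 0 0.08;0 0 -2 0 0 0 0.08;0 0 -3 0 0 0 0.08;0 0 -3 0 0 0 0.08;0 0 -3 0 0 0 0.08;0 0 -2 0 0 0 0.08;0 0 0 0 0 0 0.08;0 0 0 0 0 0 0.08")

```text
clock: 15.32
position: [0.4348, -0.3161, 0.1591]
ee_rot: [0.0, 0.991, -0.131, 0.001]
wrist_force: [0.2, 0.5, -1.4]
opening: 0.0137
grip_force: 25.1
```

```bash
python3 -c "
from h import *
plan(.5566,-.0939,.15,-3.8)"
```

```text
tool-z turn 1.374 rad then shift cm [-22.98 -10.68   0.86]
tool-z turn -1.767 rad then shift cm [22.98 10.68  0.96]
pos [ 0.4348 -0.3161  0.1591] tilt [ 0.002 -0.001 -1.   ] yang -105.1 j7 -0.53 open 0.0137 F [ 0.2  0.5 -1.4] t 15.3167
```

Call:
play_rows(moves="0 0 0 0 0 -0.11 0.08;0 0 0 0 0 -0.11 0.08;0 0 0 0 0 -0.11 0.08;0 0 0 0 0 -0.11 0.08;0 0 0 0 0 -0.11 0.08;0 0 0 0 0 -0.11 0.08;0 0 0 0 0 -0.11 0.08;0 0 0 0 0 -0.11 0.08;0 0 0 0 0 -0.11 0.08;0 0 0 0 0 -0.11 0.08")

```text
clock: 16.15
position: [0.4335, -0.3151, 0.1566]
ee_rot: [-0.001, 0.913, 0.409, -0.001]
wrist_force: [0.0, -0.2, 0.7]
opening: 0.0141
grip_force: 25.0
```

Call:
play_rows(moves="0 0 0 0 0 -0.11 0.08;0 0 0 0 0 -0.11 0.08;0 0 0 0 0 -0.11 0.08;0 0 0 0 0 -0.11 0.08;0 0 0 0 0 -0.11 0.08;0 0 0 0 0 -0.115 0.08;1.6 0.7 0 0 0 0 0.08;3.2 1.5 0 0 0 0 0.08;3.5 1.7 0 0 0 0 0.08;3.5 1.7 0 0 0 0 0.08")

```text
clock: 16.98
position: [0.4976, -0.2009, 0.1567]
ee_rot: [-0.001, 0.732, 0.681, -0.001]
wrist_force: [0.7, 0.2, -0.3]
opening: 0.0143
grip_force: 25.0
```

Call:
play_rows(moves="3.5 1.7 0 0 0 0 0.08;3.2 1.4 0 0 0 0 0.08;2.9 1.3 0 0 0 0 0.08;1.6 0.7 0 0 0 0 0.08;0 0 0 0 0 0 0.08;0 0 0 0 0 0 0.08;0 0 2 0 0 0 0.08;0 0 2 0 0 0 0.08;0 0 0 0 0 0 0.08;0 0 0 0 0 0 0.08")

```text
clock: 17.82
position: [0.5551, -0.0954, 0.117]
ee_rot: [-0.001, 0.732, 0.681, -0.001]
wrist_force: [0.5, 0.3, 0.2]
opening: 0.0142
grip_force: 25.0
```

```bash
python3 -c "
from h import *
plan(.5566,-.0939,.0255,-3.8)"
```

```text
tool-z turn -0.005 rad then shift cm [0.16 0.17 9.15]
tool-z turn 3.136 rad then shift cm [-0.15 -0.11  9.15]
pos [ 0.5551 -0.0954  0.117 ] tilt [-0.004 -0.    -1.   ] yang -4.1 j7 0.4 open 0.0142 F [0.5 0.3 0.2] t 17.8167
```

Call:
play_rows(moves="0.15 0.13 1 0 0 0 0.08;0 0 2 0 0 0 0.08;0 0 2 0 0 0 0.08;0 0 1.2 0 0 0 0.08;0 0 0.8 0 0 0 0.08;0 0 0 0 0 0 0.08;0 0 0 0 0 0 0.08;0 0 0 0 0 0 0.08")

```text
clock: 18.48
position: [0.5591, -0.0929, 0.0488]
ee_rot: [0.001, 0.731, 0.682, 0.0]
wrist_force: [-0.2, 0.4, 0.0]
opening: 0.0141
grip_force: 25.0
```

```bash
python3 -c "
from h import *
plan(.5566,-.0939,.0255,-3.8)"
```

```text
tool-z turn -0.003 rad then shift cm [-0.11 -0.25  2.33]
tool-z turn 3.139 rad then shift cm [0.11 0.24 2.33]
pos [ 0.5591 -0.0929  0.0488] tilt [ 0.002 -0.    -1.   ] yang -4.0 j7 0.45 open 0.0141 F [-0.2  0.4  0. ] t 18.4833
```

Call:
play_rows(moves="-0.1 -0.22 0.8 0 0 0 0.08;0 0 0.7 0 0 0 0.08;0 0 0.5 0 0 0 0.08;0 0 0.25 0 0 0 0.08;0 0 0 0 0 0 0.08;0 0 0 0 0 0 0.08")

```text
clock: 18.98
position: [0.5561, -0.0935, 0.0253]
ee_rot: [-0.0, 0.731, 0.682, -0.0]
wrist_force: [0.5, -0.3, -1.0]
opening: 0.0144
grip_force: 25.0
```

```bash
python3 -c "
from h import *
plan(.5566,-.0939,.0248,-3.8)"
```

```text
tool-z turn -0.003 rad then shift cm [-0.04  0.06  0.05]
tool-z turn 3.139 rad then shift cm [ 0.04 -0.06  0.05]
pos [ 0.5561 -0.0935  0.0253] tilt [-0.  0. -1.] yang -4.0 j7 0.46 open 0.0144 F [ 0.5 -0.3 -1. ] t 18.9833
```

Call:
play_rows(moves="0 0 0.06 0 0 0 0.08;0 0 0 0 0 0 0.12;0 0 0 0 0 0 0.2;0 0 0 0 0 0 0.3;0 0 0 0 0 0 0.38;0 0 0 0 0 0 0.38;0 0 -1 0 0 0 0.38;0 0 -2 0 0 0 0.38;0 0 -3 0 0 0 0.38;0 0 -3 0 0 0 0.38")

```text
clock: 19.82
position: [0.5553, -0.0935, 0.116]
ee_rot: [-0.001, 0.731, 0.682, -0.001]
wrist_force: [0.6, 0.8, -0.3]
opening: 0.0326
grip_force: 0.0
```

Call:
play_rows(moves="0 0 -3 0 0 0 0.38;0 0 -1.5 0 0 0 0.38;3 0 0 0 0 0 0.38;3 0 0 0 0 0 0.38;0 0 0 0 0 0 0.38;0 0 0 0 0 0 0.38;0 0 0 0 0 0 0.38")

```text
clock: 20.4
position: [0.5602, -0.0339, 0.1604]
ee_rot: [0.0, 0.731, 0.682, -0.0]
wrist_force: [-1.0, 0.2, -0.4]
opening: 0.0327
grip_force: 0.0
```

```bash
cat >> h.py <<'E'
def buckle(yc,z,F=''):
    "shift to finger centre yc, tip z (mm) relative to the sleeve axis, tool y along carrier x"
    a=np.array([.5685,.0857,.062])+np.array([.066*yc,.998*yc,z])/1000; plan(*a,-3.8)
E
python3 - <<'E'
from h import *
c=shot('wrist'); cv2.imwrite('pics/w4.png',c['pixels']); vial(c,322,300,150,.050,.062); buckle(43,80)
E
```

```text
blob px [323.1 207.9] n 377 xyz [ 0.5621 -0.0088  0.0551] mid [ 0.5621 -0.0093  0.0537] span [0.0138 0.0155 0.0066]
blob px [325.8 271.6] n 346 xyz [ 0.5609 -0.0543  0.055 ] mid [ 0.5607 -0.0549  0.0536] span [0.0153 0.0139 0.0071]
blob px [322.7 318.3] n 309 xyz [ 0.5562 -0.0911  0.0551] mid [ 0.5561 -0.0919  0.0536] span [0.0145 0.014  0.0071]
tool-z turn -0.004 rad then shift cm [16.36  0.03  1.82]
tool-z turn 3.138 rad then shift cm [-16.36  -0.04   1.85]
pos [ 0.5601 -0.0346  0.1603] tilt [ 0.    -0.001 -1.   ] yang -4.0 j7 0.28 open 0.0325 F [-0.4 -0.1 -1.2] t 20.45
```

View pics/w4.png

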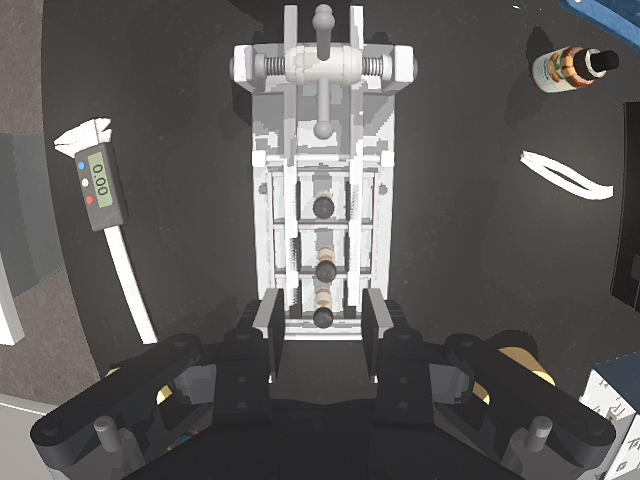

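All three vials stand upright in their cells, with caps at (323,208), (326,271) and (323,318). The sleeve spokes are at (323,15) and (323,128).

Call:
play_rows(moves="2 0 0 0 0 0 0;3.5 0 0 0 0 0 0;3.7 0 0 0 0 0 0;3.7 0 0 0 0 0 0;2.5 0 0 0 0 0 0;1 0 0 0 0 0 0;0 0 1 0 0 0 0;0 0 0.8 0 0 0 0;0 0 0 0 0 0 0;0 0 0 0 0 0 0")

```text
clock: 21.28
position: [0.571, 0.1267, 0.1411]
ee_rot: [0.0, 0.733, 0.681, -0.001]
wrist_force: [0.4, 0.0, -0.3]
opening: 0.0004
grip_force: 0.0
```

```bash
python3 -c "
from h import *
buckle(43,32)"
```

```text
tool-z turn -0.007 rad then shift cm [0.2  0.03 4.71]
tool-z turn 3.135 rad then shift cm [-0.18 -0.01  4.71]
pos [0.571  0.1267 0.1411] tilt [-0.002 -0.002 -1.   ] yang -4.2 j7 0.02 open 0.0004 F [ 0.4  0.  -0.3] t 21.2833
```

Call:
play_rows(moves="0.1 0 1.6 0 0 0 0;0 0 1.6 0 0 0 0;0 0 1.5 0 0 0 0;0 0 0 0 0 0 0;-1 0 0 0 0 0 0;-1 0 0 0 0 0 0;-0.8 0 0 0 0 0 0;-0.7 0 0 0 0 0 0;-0.4 0 0 0 0 0 0;0 0 0 0 0 0 0")

```text
clock: 22.12
position: [0.5695, 0.0902, 0.0956]
ee_rot: [0.001, 0.732, 0.682, 0.0]
wrist_force: [0.1, -0.6, 0.8]
opening: -0.0001
grip_force: 0.1
```

```bash
python3 -c "
from h import *
buckle(-9.7,30.9)"
```

```text
tool-z turn -0.005 rad then shift cm [-1.42 -0.07  0.27]
tool-z turn 3.137 rad then shift cm [1.42 0.07 0.27]
pos [0.5695 0.0902 0.0956] tilt [ 0.002 -0.001 -1.   ] yang -4.1 j7 0.11 open -0.0001 F [ 0.1 -0.6  0.8] t 22.1167
```

Call:
play_rows(moves="-0.7 0 0.1 0 0 0 0;-0.7 0 0.2 0 0 0 0;-0.6 0 0.3 0 0 0 0;-0.5 0 0.5 0 0 0 0;-0.35 0 0.4 0 0 0 0;-0.25 0 0.45 0 0 0 0;-0.1 0 0.35 0 0 0 0;-0.1 0 0.35 0 0 0 0;0 0 0 0 0 0 0")

```text
clock: 22.87
position: [0.5663, 0.0583, 0.0676]
ee_rot: [0.0, 0.731, 0.682, -0.001]
wrist_force: [0.1, 0.7, 1.0]
opening: 0.0001
grip_force: 0.1
```

```bash
python3 -c "
from h import *
buckle(-28.5,7.0)"
```

```text
tool-z turn -0.003 rad then shift cm [-0.1   0.04 -0.14]
tool-z turn 3.138 rad then shift cm [ 0.1  -0.04 -0.14]
pos [0.5663 0.0583 0.0676] tilt [-0.001 -0.001 -1.   ] yang -4.0 j7 0.18 open 0.0001 F [0.1 0.7 1. ] t 22.8667
```

Call:
play_rows(moves="0 0 -1.5 0 0 0 0;0 0 -3 0 0 0 0;0 0 -3 0 0 0 0;0 0 -0.5 0 0 0 0;0 0 0 0 0 0 0;0 0 0 0 0 0 0;0 0 0 0 0 0 0")

```text
clock: 23.45
position: [0.5654, 0.0589, 0.147]
ee_rot: [-0.001, 0.731, 0.682, -0.001]
wrist_force: [-0.0, -0.8, 0.1]
opening: -0.0
grip_force: 0.0
```

```bash
cat >> h.py <<'E'
def spokes(c):
    "lean (deg, + to +y) of spokes from depth points in the spoke plane, outside the barrel"
    W=cloud(c); ok=np.isfinite(W[...,2]); P=W[ok]-np.array([.5685,.0857,.062])
    u=P[:,0]*.998-P[:,1]*.066; y=P[:,0]*.066+P[:,1]*.998; r=np.hypot(y,P[:,2])
    k=(abs(u)<.007)&(r>.022)&(r<.053); b=np.degrees(np.arctan2(y[k],P[k,2]))
    h,e=np.histogram(b,np.arange(-180,181,8)); print([(int(e[i]+4),int(h[i])) for i in range(len(h)) if h[i]>8])
E
python3 - <<'E'
from h import *
c=shot('wrist'); spokes(c); spokes(shot('scene')); vial(c,322,330,150,.050,.062); buckle(30,85)
E
```

```text
[(-88, 129), (-80, 428), (0, 233), (8, 226), (80, 23), (88, 627), (96, 33)]
[(-176, 15), (-168, 15), (-88, 17), (-80, 17), (-8, 18), (0, 18), (88, 19)]
blob px [259.2 191.4] n 66 xyz [0.5282 0.1008 0.0562] mid [0.5261 0.0991 0.056 ] span [0.0107 0.0049 0.0119]
blob px [391.2 191.8] n 62 xyz [0.6106 0.0945 0.0563] mid [0.6121 0.0931 0.0559] span [0.0107 0.0046 0.0118]
blob px [323.9 388.9] n 135 xyz [ 0.5583 -0.0545  0.0549] mid [ 0.5579 -0.0547  0.0539] span [0.0086 0.0137 0.0053]
tool-z turn -0.003 rad then shift cm [ 5.68  0.12 -0.01]
tool-z turn 3.139 rad then shift cm [-5.68 -0.12 -0.  ]
pos [0.5656 0.059  0.1469] tilt [-0.003 -0.001 -1.   ] yang -4.0 j7 0.13 open -0.0002 F [ 0.2  0.1 -0.4] t 23.55
```

Call:
play_rows(moves="2.7 0.1 0 0 0 0 0;3 0 0 0 0 0 0;0 0 0 0 0 0 0;0 0 1.8 0 0 0 0;0 0 1.8 0 0 0 0;0 0 1.7 0 0 0 0;0 0 0 0 0 0 0;-1 0 0 0 0 0 0;-1 0 0 0 0 0 0;0 0 0 0 0 0 0")

```text
clock: 24.38
position: [0.57, 0.0931, 0.0961]
ee_rot: [0.0, 0.732, 0.681, -0.0]
wrist_force: [-0.6, -0.5, -0.2]
opening: -0.0
grip_force: 0.0
```

```bash
python3 -c "
from h import *
buckle(3.1,33.3)"
```

```text
tool-z turn -0.006 rad then shift cm [-0.44 -0.11  0.08]
tool-z turn 3.136 rad then shift cm [0.44 0.11 0.08]
pos [0.57   0.0931 0.0961] tilt [-0.    -0.001 -1.   ] yang -4.1 j7 0.1 open -0.0 F [-0.6 -0.5 -0.2] t 24.3833
```

Call:
play_rows(moves="-0.45 -0.1 0.1 0 0 0 0;-0.7 0 0.1 0 0 0 0;-0.6 0 0.15 0 0 0 0;-0.6 0 0.3 0 0 0 0;-0.5 0 0.5 0 0 0 0;-0.35 0 0.45 0 0 0 0;-0.25 0 0.45 0 0 0 0;-0.1 0 0.35 0 0 0 0;-0.1 0 0.35 0 0 0 0;0 0 0 0 0 0 0")

```text
clock: 25.22
position: [0.5665, 0.0587, 0.0672]
ee_rot: [0.0, 0.731, 0.682, -0.001]
wrist_force: [0.6, 0.7, 0.4]
opening: 0.0001
grip_force: 0.3
```

Call:
play_rows(moves="0 0 -1.5 0 0 0 0;0 0 -3 0 0 0 0;0 0 -3 0 0 0 0;0 0 -0.5 0 0 0 0;0 0 0 0 0 0 0;0 0 0 0 0 0 0;0 0 0 0 0 0 0")

```text
clock: 25.8
position: [0.5652, 0.0594, 0.1464]
ee_rot: [-0.001, 0.731, 0.682, -0.001]
wrist_force: [0.2, 1.5, -0.1]
opening: 0.0002
grip_force: 0.0
```

Run:
```python
from h import *
spokes(shot('wrist')); buckle(30,85)
```

```text
[(-88, 176), (-80, 360), (0, 253), (8, 215), (80, 37), (88, 660)]
tool-z turn -0.003 rad then shift cm [ 5.64  0.15 -0.07]
tool-z turn 3.139 rad then shift cm [-5.64 -0.15 -0.06]
pos [0.5653 0.0595 0.1463] tilt [-0.003 -0.001 -1.   ] yang -4.0 j7 0.12 open 0.0001 F [-0.5  0.3  0. ] t 25.85
```

Call:
play_rows(moves="2.7 0.1 0 0 0 0 0;3 0 0 0 0 0 0;0 0 0 0 0 0 0;0 0 1.8 0 0 0 0;0 0 1.8 0 0 0 0;0 0 1.7 0 0 0 0;0 0 0 0 0 0 0;-1 0 0 0 0 0 0;-1 0 0 0 0 0 0;0 0 0 0 0 0 0")

```text
clock: 26.68
position: [0.57, 0.0936, 0.0955]
ee_rot: [0.0, 0.732, 0.681, -0.0]
wrist_force: [0.1, 0.9, -1.0]
opening: -0.0003
grip_force: 0.0
```

Call:
play_rows(moves="-0.45 -0.1 0 0 0 0 0;-0.3 0 0 0 0 0 0;-0.2 0 0 0 0 0 0;0 0 0 0 0 0 0;0 0 0 0 0 0 0")

```text
clock: 27.1
position: [0.5692, 0.0873, 0.0954]
ee_rot: [0.0, 0.731, 0.682, 0.001]
wrist_force: [0.4, 2.8, 0.3]
opening: -0.0003
grip_force: 1.2
```

Run:
```python
from h import *
spokes(shot('wrist')); buckle(3.1,33)
```

```text
[(16, 498), (64, 796), (72, 398), (160, 15)]
tool-z turn -0.002 rad then shift cm [ 0.15 -0.06  0.03]
tool-z turn 3.139 rad then shift cm [-0.15  0.06  0.03]
pos [0.5692 0.0873 0.0953] tilt [ 0.001  0.    -1.   ] yang -3.9 j7 0.11 open -0.0001 F [0.9 2.9 0.1] t 27.15
```

Call:
play_rows(moves="-0.12 0 0 0 0 0 0;0 0 0 0 0 0 0;0 0 0 0 0 0 0")

```text
clock: 27.4
position: [0.5691, 0.0862, 0.0951]
ee_rot: [0.0, 0.731, 0.682, 0.0]
wrist_force: [2.6, 3.9, 0.0]
opening: 0.0001
grip_force: 1.6
```

Call:
play_rows(moves="-0.12 0 0 0 0 0 0;0 0 0 0 0 0 0;0 0 0 0 0 0 0")

```text
clock: 27.65
position: [0.5685, 0.0847, 0.0949]
ee_rot: [0.0, 0.731, 0.682, 0.0]
wrist_force: [1.7, 3.0, 0.3]
opening: 0.0002
grip_force: 1.5
```

Call:
play_rows(moves="-0.12 0 0 0 0 0 0;0 0 0 0 0 0 0;0 0 0 0 0 0 0")

```text
clock: 27.9
position: [0.5682, 0.0836, 0.0948]
ee_rot: [-0.0, 0.731, 0.682, -0.0]
wrist_force: [1.9, 3.2, 0.4]
opening: -0.0001
grip_force: 1.6
```

Not at the stop yet; keep pushing gently.

Call:
play_rows(moves="-0.12 0 0 0 0 0 0;0 0 0 0 0 0 0;0 0 0 0 0 0 0")

```text
clock: 28.15
position: [0.5682, 0.0833, 0.0949]
ee_rot: [-0.001, 0.731, 0.683, 0.0]
wrist_force: [2.2, 4.8, 0.6]
opening: 0.0
grip_force: 2.4
```

Call:
play_rows(moves="-0.12 0 0.02 0 0 0 0;0 0 0 0 0 0 0;0 0 0 0 0 0 0")

```text
clock: 28.4
position: [0.5682, 0.0832, 0.0948]
ee_rot: [-0.001, 0.731, 0.683, 0.001]
wrist_force: [1.5, 6.2, 0.6]
opening: 0.0
grip_force: 3.4
```

Call:
play_rows(moves="-0.1 0 0.02 0 0 0 0;0 0 0 0 0 0 0;0 0 0 0 0 0 0")

```text
clock: 28.65
position: [0.5683, 0.0831, 0.0947]
ee_rot: [-0.001, 0.73, 0.683, 0.001]
wrist_force: [2.1, 9.4, 0.6]
opening: 0.0003
grip_force: 4.3
```

Run:
```python
from h import *
spokes(shot('wrist')); buckle(3.1,33)
```

```text
[(8, 344), (16, 231), (56, 233), (64, 978), (72, 20)]
tool-z turn -0.001 rad then shift cm [ 0.57  0.01 -0.03]
tool-z turn 3.141 rad then shift cm [-0.57 -0.01 -0.03]
pos [0.5683 0.0831 0.0947] tilt [ 0.     0.004 -1.   ] yang -3.9 j7 0.13 open 0.0001 F [1.1 9.3 1.1] t 28.7
```

Call:
play_rows(moves="-0.2 0 0 0 0 0 0;-0.2 0 0 0 0 0 0;0 0 0 0 0 0 0;0 0 0 0 0 0 0;0 0 0 0 0 0 0")

```text
clock: 29.12
position: [0.5682, 0.0828, 0.0947]
ee_rot: [-0.003, 0.73, 0.684, 0.003]
wrist_force: [2.5, 15.5, 0.2]
opening: 0.0
grip_force: 7.2
```

Call:
play_rows(moves="0.8 0 0 0 0 0 0;0.6 0 -0.5 0 0 0 0;0 0 -2 0 0 0 0;0 0 -3 0 0 0 0;0 0 -3 0 0 0 0;0 0 0 0 0 0 0;-3 0 0 0 0 0 0;-3 0 0 0 0 0 0;-3 0 0 0 0 0 0;-2.5 0 0 0 0 0 0")

```text
clock: 29.95
position: [0.5592, -0.0284, 0.1794]
ee_rot: [0.0, 0.732, 0.681, -0.002]
wrist_force: [0.9, 0.2, 0.7]
opening: 0.0001
grip_force: 0.0
```

Call:
play_rows(moves="0 0 0 0 0 0 0;0 0 0 0 0 0 0;0 0 0 0 0 0 0;0 0 0 0 0 0 0")

```text
clock: 30.28
position: [0.5605, -0.0235, 0.1792]
ee_rot: [-0.001, 0.731, 0.683, -0.0]
wrist_force: [-0.0, 0.5, -0.6]
opening: 0.0004
grip_force: 0.0
```

Run:
```python
from h import *
c=shot('wrist'); cv2.imwrite('pics/w5.png',c['pixels']); spokes(c); vial(c,322,260,150,.050,.062)
W=cloud(c); ok=np.isfinite(W[...,2]); P=W[ok]-np.array([.5627,-.0021,0])
x=P[:,0]*.998-P[:,1]*.066; y=P[:,0]*.066+P[:,1]*.998
for lo,hi in((-.032,-.026),(.0,.02),(.02,.03)):
    k=(y>lo)&(y<hi)&(P[:,2]>.018)&(P[:,2]<.026); 
    for s in(-1,1): q=x[k&(x*s>0)&(abs(x)<.04)]; print(lo,s,len(q),np.percentile(q,[2,50,98]).round(4) if len(q) else '')
k=(abs(y-.088)<.01)&(P[:,2]>.073)&(P[:,2]<.083)
for s in(-1,1): q=x[k&(x*s>0.028)]; print('yoke',np.percentile(q,[2,98]).round(4))
plan(.55,0,.2,-3.8)
```

```text
[(-112, 330), (-104, 105), (-32, 21), (-24, 220), (-16, 163), (56, 128), (64, 460)]
blob px [323.8 123.4] n 187 xyz [0.5665 0.0595 0.0529] mid [0.5668 0.0589 0.053 ] span [0.0077 0.0146 0.0061]
blob px [323.7 217.4] n 321 xyz [ 0.562  -0.0087  0.0551] mid [ 0.5618 -0.0087  0.0537] span [0.0143 0.0147 0.0072]
blob px [324.  276.5] n 298 xyz [ 0.5593 -0.0543  0.0551] mid [ 0.5591 -0.0553  0.0536] span [0.014  0.0145 0.0071]
-0.032 -1 84 [-0.02   -0.0154 -0.0108]
-0.032 1 91 [0.0092 0.0142 0.0192]
0.0 -1 333 [-0.0203 -0.0147 -0.009 ]
0.0 1 338 [0.0081 0.0145 0.0195]
0.02 -1 429 [-0.0391 -0.0186 -0.0016]
0.02 1 434 [0.0008 0.0185 0.039 ]
yoke [-0.0447 -0.0333]
yoke [0.0332 0.0444]
tool-z turn -0.001 rad then shift cm [ 2.26 -1.22 -2.08]
tool-z turn 3.141 rad then shift cm [-2.25  1.21 -2.08]
pos [ 0.5606 -0.0233  0.1792] tilt [-0.001  0.    -1.   ] yang -3.8 j7 0.25 open 0.0001 F [ 0.1 -0.4  0. ] t 30.3333
```

View pics/w5.png

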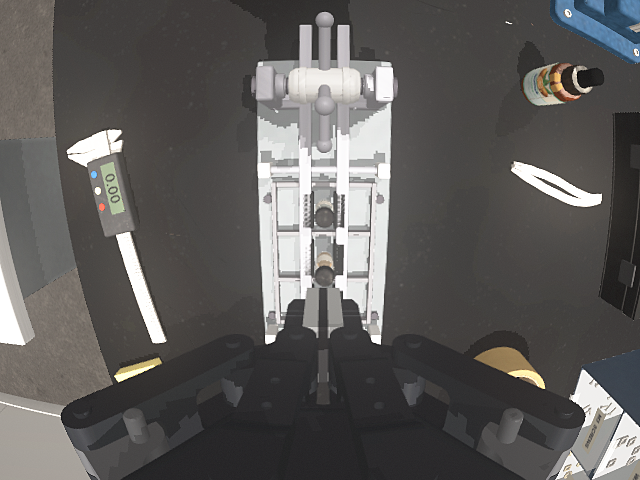

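The bars are fully in: yoke inner faces at ±33 mm, spoke at −24°. Two vials are visible upright between the pads at (324,217) and (324,277). I'll check the third.

Call:
play_rows(moves="2 0 -1 0 0 0 0;2 0 -1 0 0 0 0;0 0 0 0 0 0 0;0 0 0 0 0 0 0;0 0 0 0 0 0 0")

```text
clock: 30.75
position: [0.5633, 0.0156, 0.1993]
ee_rot: [-0.0, 0.731, 0.683, -0.0]
wrist_force: [0.2, -0.6, -1.1]
opening: -0.0004
grip_force: 0.0
```

Run:
```python
from h import *
c=shot('wrist'); vial(c,322,310,150,.050,.062); print(manip.observe()['qvel'].round(3),manip.observe()['clock'])
```

```text
blob px [323.4 180.8] n 40 xyz [0.5659 0.0546 0.0513] mid [0.5664 0.0546 0.0516] span [0.007  0.005  0.0029]
blob px [323.5 259.4] n 270 xyz [ 0.5622 -0.0082  0.0551] mid [ 0.5621 -0.0089  0.0534] span [0.014  0.0149 0.0066]
[ 0.015  0.002  0.003  0.003 -0.001  0.     0.   ] 30.8
```

Run:
```python
from h import *
for n in('scene','top'):
    W=cloud(shot(n))
    for p in((.562,-.009),(.5594,-.0545),(.556,-.092)):
        k=(np.hypot(W[...,0]-p[0],W[...,1]-p[1])<.012)&(W[...,2]>.045)&(W[...,2]<.07); q=W[k]; print(n,p,len(q),np.median(q,0).round(3) if len(q) else '')
```

```text
scene (0.562, -0.009) 33 [ 0.559 -0.013  0.054]
scene (0.5594, -0.0545) 36 [ 0.557 -0.06   0.054]
scene (0.556, -0.092) 40 [ 0.553 -0.096  0.054]
top (0.562, -0.009) 0 
top (0.5594, -0.0545) 33 [ 0.557 -0.057  0.057]
top (0.556, -0.092) 37 [ 0.555 -0.093  0.056]
```

All three vials stand, the bars are fully in, and the robot is clear.

```bash
python3 -c "
from bench import manip
print(manip.sign_off())"
```

```text
the job is handed in; nothing more can be done
None
```

Job handed in at about 31 s: both loose vials stand in the empty cells beside the third, the sleeve is wound to its stop with the bars fully in (about 12.8 mm), and I saw no contact with the loupe, slide box, wipes or dish, though I took no final picture of them.

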